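Unload the ratchet glue clamp

ROBOT

A 6-joint arm with a two-finger parallel gripper is mounted at the origin on a cart in front of the work surface, level with it; the furniture and walls round the work are solid. World frame = base frame: x ahead of the robot, y to its left, z up, the work surface at z = 0. Lengths are in m, angles in rad, forces in N, time in s.
With the tool pointing down it reaches from about 0.35 to 0.975 m from the base axis. Payload 4.9 kg.
Tool frame: the origin (TCP) lies at the very end of the fingers, on their centre line; the grasp point (between the pads) lies 19 mm behind it; z points along the fingers, x is the direction in which the jaws open and shut, and the axes are right-handed (so a half turn about z gives the same grasp; the last joint's range is limited). The gripper opens to 85 mm and grips with 20 to 120 N. Pads are 22 mm wide; open, the fingers measure 114 mm over their backs; the gripper's body (76 mm by 85 mm) begins 54 mm behind the grasp point. The pads swing forward as they close: fully open they stand 13 mm farther back than shut.
Start: joints at [-1.461, 0.053, 1.613, -0, 1.476, -0.119], TCP at [0.142, -0.609, 0.231] pointing down, gripper open.
Joint ranges: [-3.01, 3.01], [-1.01, 2.22], [0.06, 2.58], [-1.02, 4.17], [0.09, 2.62], [-3.14, 3.14]. Speed limits (rad/s): [2.57, 2.57, 3.14, 3.14, 3.14, 3.14].

INTERFACE

Orientations are given as a unit quaternion [w, x, y, z].
In Python, from plant import manip, imaging gives the robot as it stands.
- The arm moves only by the shell command python3 -m pendant 'ROWS'. ROWS is JSON, a list that holds one entry, the list of rows, each a list of 7 numbers: the turn, a rotation vector about the world's x, y, z in units of pi rad (1.0 is pi rad), then the shift along the world's x, y, z in units of 250 mm (1.0 is 250 mm), then the opening, from 0 (shut) to 1 (fully open). In form: [[[ax, ay, az, tx, ty, tz, claw], ...]]. A call has 1 to 20 rows; each row shifts and turns the commanded pose from where the row before left it; what a row does not reach is not made up. A row lasts 1/8 s, in which the tool goes at most 62.5 mm and 10.7 degrees, less where a joint would pass 70% of its speed; a pose out of reach is approached as far as the arm can. A call with a number of a shift or a turn outside -1 to 1 is refused whole. A call with a gripper value outside its range is refused whole. The fingers move at their own pace and stop on an object; the grip force is fixed at half the most. Time passes only in rows, so rows that do not move let the fingers close. It gives the time, the measured TCP pose, the force and the opening at its end, in the units of the state.
- manip.state(): the state, without advancing time (a new reading comes with each control period).
- imaging.grab_frame(name): name is "scene" or "top" or "wrist"; returns a dict with "frame" (400x640x3 uint8, blue, green, red), "mtx" (3x3 intrinsics, pixels), "world_to_cam" (4x4, takes a point from world to camera coordinates). Camera axes: x right, y down, z forward; pixel columns grow to the right and rows downward; lengths in m; the calibration is good to about 2 mm. A picture is of the moment at which its call begins. There is no depth.
- manip.job_done(): hands the job in, once; it reports no verdict.
The state is a dict: "time": time; "joint_pos": joint angles; "joint_vel": joint speeds; "joint_efforts": joint torques, N m; "tool_pos": TCP position; "tool_rot": TCP orientation; "contact_force": force on the tool from outside, world axes, zero at the start; "ft_torque": the same for the moment, N m; "gripper_width": opening from 0.0 (shut) to 1.0 (fully open).
Only numpy, scipy, OpenCV 4.12 (cv2) and the standard library are available. Lean on these libraries where they do the work, as an engineer would, in place of code of your own. Each camera call takes 0.05 s, during which the arm holds its last target. There are 200 camera calls.

TASK

The glue on the wooden gift cases in the ratchet clamp has set: lift the yellow pawl out of the ratchet wheel by pressing down its tail, then turn the red crank knob backwards (clockwise seen from above) until the blue jaw is fully open. Then take every case out of the clamp and lay them all flat, side by side, on the floor of the grey tray; only when all are in, move the orange spring clip from its stand onto the green-striped end wall of the tray to mark the batch as done, upright, with the wall well up between its jaws. Leave the jaw open and the pawl's nose pressed back down on the wheel, and do not disturb the tape roll, the coasters or anything else on the table.

Things in the scene. Friction and masses are not known exactly. Their poses are not given: they have to be found in the camera images.
- clamp: ratchet glue clamp, fixed: plywood bed 12 mm thick, spanning x -130..110, y -225..150 mm in its frame (origin at table level, x away from the robot). Fence at the far end, inner face at x = 90, top at 45 mm. Three lanes along x at y = 110, 32 and -46 mm, each with or without a case (centred at x = 20), parted by guide strips 5 mm high (tops at 17 mm). Blue jaw at the near side, wheel at the right
- knob_grip (a point): middle of the red crank knob, an upright cylinder 19 mm across that spins freely on the crank; knob from 66 to 105 mm above the table, this point at 88 mm and 50 mm from the wheel's axis
- wheel (a joint): angle of ratchet wheel and crank, rad: 0 jaw closed, grows clockwise from above (backing off) to a stop at 3.125. Upright axis at clamp x = 10, y = -150 mm; wheel radius 50, ribs on top up to 49 mm high. At 0 the knob points 150 degrees anticlockwise from clamp x. With the pawl down it is blocked after about 0.03 rad. Takes 1 to 3 N at the knob; stays where left
- jaw (a joint): opening of the blue jaw, m: 0 closed on the cases, moves towards the robot (clamp -x) 16 mm per rad of the wheel, to 0.050. Its face is at clamp x = -50 mm when closed, its back at -75; its lip, top 60 mm above the table, reaches 15 mm over the near ends of the cases, so they cannot be lifted until it is open
- pawl (a joint): angle of the yellow rocker pawl, rad: 0 nose down between the wheel's ribs, 0.42 nose fully lifted (tail down). Stiff pivot: stays where left; 3 to 4 N on tail or nose moves it. A nose that lands on top of a rib stops at about 0.15, which is good enough. The rocker runs along clamp x; its level pivot is at clamp x = -50, y = -196, z = 48 mm
- pawl_tail (a point): top of the black thumb pad (28 x 26 mm) on the tail of the pawl, 43 mm from its pivot on the near side, 69 mm above the table when the nose is down; pressing it down about 18 mm lifts the nose
- pawl_nose (a point): top of the black pad (28 x 22 mm) over the nose of the pawl, 46 mm from its pivot on the far side; pressing it down engages the pawl
- case1_mid (a point): centre of wooden gift case 1, 140 (its x) x 50 (its y) x 40 (its z) mm, about 0.15 kg; in the clamp it stands on the bed, its centre 32 mm above the table; may be absent
- case2_mid (a point): centre of wooden gift case 2, same as case 1; may be absent
- case3_mid (a point): centre of wooden gift case 3, same as case 1; may be absent
- tray: loose grey plastic tray, 310 (x) x 170 (y) x 75 mm high outside, 1.5 kg, walls and floor 5 mm thick; origin at the centre of its underside, z up. The short end wall at its own -x (towards the robot) has a green stripe
- tray_floor (a point): centre of the tray's inner floor, 5 mm above the table; axes of the tray. Inner floor 300 x 160 mm
- tray_stripe (a point): middle of the top edge of the green-striped end wall (wall 5 mm thick, its middle plane 152.5 mm from the tray's centre), 75 mm above the table; axes of the tray
- clip_grip (a point): middle between the handle paddles of the orange spring clip. Axes of one half: z up along the clip to the handles, y along the hinge pin, x from handle to handle. Paddles 26 mm high, 30 wide, 50 apart over their outsides; squeezing them along x (6 to 9 N) to about 35 mm, a stop, opens the jaws to about 23 mm. Pivot 33 mm below this point, jaw tips 78 mm below
- clip_jaws (a point): middle between the rubber jaw pads of the clip (14 mm high, 30 mm wide, 5 mm apart when closed on a wall), 71 mm below clip_grip. The wall can enter between the jaws from the tips up to 25 to 30 mm deep; wall top 20 mm below the pivot is a good depth
- stand_top (a point): middle of the top edge of the aluminium plate (5 mm thick along x, 70 mm wide, 81 mm above the table) of the fixed stand on which the clip starts; same axes as the clip at the start
- tape: bystander: roll of tape 96 mm across, 45 mm high
- coasters: bystander: stack of green coasters 97 x 97 x 21 mm
Mind the look-alikes: they are no part of the job. Leave any white look-alike of the part that bears case3_mid alone.

How it is judged:
On the way, in this order (a step that is already met when the one before it is completed fails the run):
1. the pawl's nose is lifted out of the wheel (value of joint pawl above 0.3 rad), for 0.2 s.
2. the wheel is turned back and the jaw is open (value of joint jaw above 0.042 m), for 0.2 s.
3. every case lies flat in the tray (x of case1_mid in the frame of tray_floor between -0.15 and 0.15 m and y of case1_mid in the frame of tray_floor between -0.08 and 0.08 m and z of case1_mid in the frame of tray_floor between 0.015 and 0.04 m and angle between each of case1_mid, case2_mid, case3_mid's own z axis and vertical below 0.15 rad and x of case2_mid in the frame of tray_floor between -0.15 and 0.15 m and y of case2_mid in the frame of tray_floor between -0.08 and 0.08 m and z of case2_mid in the frame of tray_floor between 0.015 and 0.04 m and x of case3_mid in the frame of tray_floor between -0.15 and 0.15 m and y of case3_mid in the frame of tray_floor between -0.08 and 0.08 m and z of case3_mid in the frame of tray_floor between 0.015 and 0.04 m), for 0.2 s.
4. the clip sits on the striped end wall (x of clip_jaws in the frame of tray_stripe between -0.009 and 0.009 m and y of clip_jaws in the frame of tray_stripe between -0.065 and 0.065 m and z of clip_jaws in the frame of tray_stripe between -0.05 and -0.01 m and angle between clip_jaws's own z axis and vertical below 0.3 rad), for 0.2 s.
At the end, for the whole second after the job is handed in: Every case lies flat (0.15 rad) on the tray's floor within its walls; clip upright (0.3 rad), its jaw middle within 9 mm of the striped wall's plane, 65 mm of the stripe's middle along it and 10 mm or more below its top; jaw open over 38 mm; pawl under 0.22 rad; tray level, at rest (all of step 3 and all of step 4 and value of joint jaw above 0.038 m and value of joint pawl below 0.22 rad and linear speed of tray below 0.02 m/s and angle between tray's own z axis and vertical below 0.05 rad); the robot touches nothing.
It fails at once if the tape or the coasters are pushed aside by more than 20 mm (distance of any of tape, coasters from where it was at the start of the episode above 0.02 m).
Of case1, case2, case3 only 2 to 3 are there at a start; the rules pass over those that are not, and their reading is None.
At some moment in a run one of tray, case1, case2, case3 may be knocked a few centimetres aside while the robot is not near it.
It also fails if it takes over 210 s, if anything falls off the work surface, if the arm or the gripper's body presses on something with over 40 N, if the wrist force passes 120 N, or if a joint passes its speed limit or range.

## Working session

There is one attempt and no reset: what is moved stays moved. The work goes in short steps, Python scripts to look and compute and a shell command to move; the robot and the scene stay as the last step left them, time stands still between calls to the robot, and variables do not carry over. Pictures are saved under pics/ and viewed, about 12 in all and at most 16, crops included, and the job is handed in when it is done.

```bash
ls; mkdir -p pics
cat > h.py <<'E'
import sys; sys.path.insert(0,'.')
import numpy as np, cv2
from plant import manip, imaging
def grab(n):
    f=imaging.grab_frame(n); return f["frame"],np.array(f["mtx"]),np.array(f["world_to_cam"])
def ray(K,T,uv,z):
    d=T[:3,:3].T@(np.linalg.inv(K)@[uv[0],uv[1],1.]); c=-T[:3,:3].T@T[:3,3]
    return c+d*(z-c[2])/d[2]
def proj(K,T,p):
    q=K@(T[:3,:3]@np.asarray(p,float)+T[:3,3]); return q[:2]/q[2]
E
python3 - <<'E'
from h import *
for n in("top","scene"):
    f,K,T=grab(n); cv2.imwrite(f"pics/{n}0.png",f); np.savez(f"{n}0.npz",f=f,K=K,T=T)
    print(n,K[0,0],-T[:3,:3].T@T[:3,3])
print(manip.state())
E
```

```text
pics
top 408.95019875922077 [ 0.26470514 -0.03448449  1.65369881]
scene 486.34668293896925 [-0.51787416 -1.36133388  1.35196431]
{'time': 0.1, 'joint_pos': array([-1.46101148e+00,  5.33358692e-02,  1.61415923e+00, -8.19182196e-06,
        1.47601878e+00, -1.18981178e-01]), 'joint_vel': array([-6.64343033e-05, -1.56474553e-03, -2.64319736e-03, -1.20136874e-03,
        1.35642093e-03, -1.03581397e-04]), 'joint_efforts': array([ 1.23722157e-04, -3.94903994e+01, -3.71362495e+01, -1.48101653e-04,
        3.89687601e-03,  3.88844668e-06]), 'tool_pos': array([ 0.14168161, -0.60814368,  0.23015653]), 'tool_rot': array([-6.79504980e-04,  7.83190748e-01, -6.21780772e-01, -6.79024219e-04]), 'contact_force': array([-0.30140334,  0.00452394, -0.35875716]), 'ft_torque': array([ 0.00582255,  0.00205171, -0.00523316]), 'gripper_width': 0.9997016928003526}
```

View pics/top0.png

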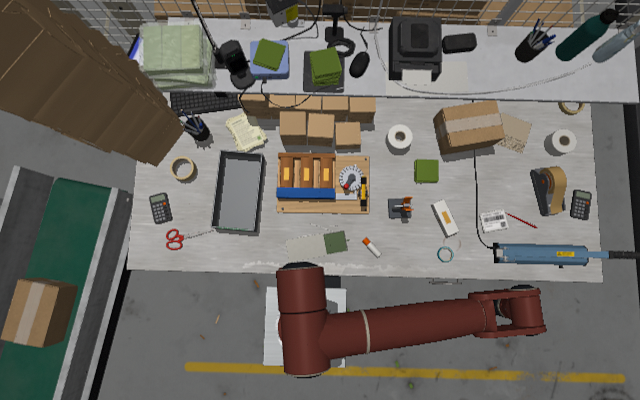

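View pics/scene0.png

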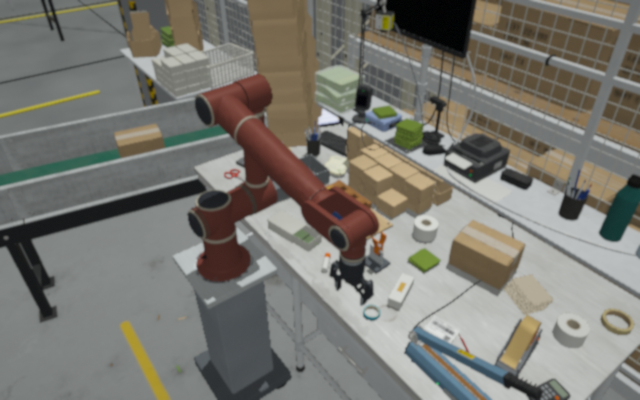

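Run:
```python
from h import *
d=np.load("top0.npz");f,K,T=d['f'],d['K'],d['T']
cv2.imwrite("pics/c0.png",cv2.resize(f[145:240,205:420],None,fx=3.7,fy=3.7,interpolation=cv2.INTER_CUBIC))
for n,uv,z in [("clamp bed corner nearL",(277,212),.012),("nearR",(369,213),.012),("farR",(369,155),.012),("knob?",(350,180),.1),("tray c",(238,192),.07),("clip",(402,207),.11),("coast",(426,170),.02),("tape",(399,138),.045)]: print(n,ray(K,T,uv,z).round(3))
```

```text
clamp bed corner nearL [0.447 0.124 0.012]
nearR [ 0.453 -0.248  0.012]
farR [ 0.693 -0.245  0.012]
knob? [ 0.569 -0.162  0.1  ]
tray c [0.515 0.274 0.07 ]
clip [ 0.468 -0.36   0.11 ]
coast [ 0.634 -0.478  0.02 ]
tape [ 0.759 -0.363  0.045]
```

View pics/c0.png

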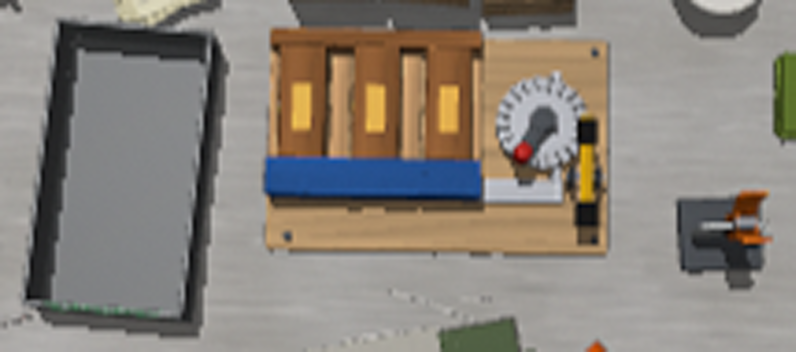

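Candidates: cases = three brown boxes with yellow labels in the clamp at (288,173), (306,173), (326,173). The white box with an orange label at (445,217) is the look-alike, and the cartons at (293,128) are scenery. The clip is the orange part on the stand at (404,207), not the orange stick at (371,247). The tray is at (238,192) and the pawl is the yellow rocker at (364,195). Next I'll go above the pawl for a close look.

```bash
python3 -m pendant '[[[0,0,-0.006,0.12,0.14,0.04,0],[0,0,-0.006,0.12,0.14,0.04,0],[0,0,-0.006,0.12,0.14,0.04,0],[0,0,-0.006,0.12,0.14,0.04,0],[0,0,-0.006,0.12,0.14,0.04,0],[0,0,-0.006,0.12,0.14,0.04,0],[0,0,-0.006,0.12,0.14,0.04,0],[0,0,-0.006,0.12,0.14,0.04,0],[0,0,-0.006,0.12,0.14,0.04,0],[0,0,-0.006,0.12,0.14,0.04,0],[0,0,-0.006,0.12,0.14,0.04,0],[0,0,-0.007,0.12,0.14,0.04,0],[0,0,0,0,0,0,0],[0,0,0,0,0,0,0]]]'
python3 - <<'E'
from h import *
for n in("wrist",):
    f,K,T=grab(n); cv2.imwrite(f"pics/{n}1.png",f); np.savez(f"{n}1.npz",f=f,K=K,T=T)
    print(n,K[0,0],-T[:3,:3].T@T[:3,3], T[:3,:3].round(2).tolist())
E
```

```text
time: 1.85
tool_pos: [0.5014, -0.1888, 0.3506]
tool_rot: [-0.0, -0.707, 0.707, 0.001]
contact_force: [-0.2, -0.1, 0.5]
gripper_width: 0.003
wrist 323.547824645355 [ 0.57230219 -0.18844964  0.49255937] [[-0.0, -1.0, -0.0], [-0.96, -0.0, 0.28], [-0.28, 0.0, -0.96]]
```

View pics/wrist1.png

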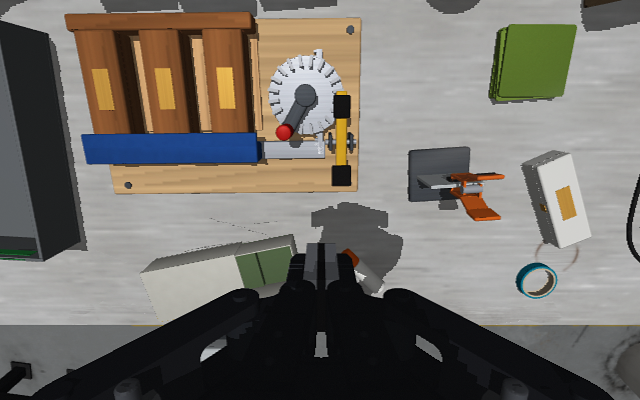

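Run:
```python
from h import *
d=np.load("wrist1.npz");f,K,T=d['f'],d['K'],d['T']
hsv=cv2.cvtColor(f,cv2.COLOR_BGR2HSV)
def blobs(m,n=3):
    k,_,s,c=cv2.connectedComponentsWithStats(m.astype(np.uint8)); o=np.argsort(-s[1:,4])[:n]+1
    return [(s[i].tolist(),c[i].round(1).tolist()) for i in o]
H,S,V=[hsv[...,i].astype(int) for i in range(3)]
print("blk",blobs((V<40)&(np.arange(640)[None]>325)&(np.arange(640)[None]<360)&(np.arange(400)[:,None]<200)))
print("red",blobs(((H<6)|(H>174))&(S>180)&(V>90)))
print("blue",blobs((H>100)&(H<125)&(S>120)&(V>60),1))
print("or",blobs((H>5)&(H<16)&(S>200)&(V>120)))
m=((H>8)&(H<24)&(S>60)&(V>120)).astype(np.uint8); 
for n,uv,z in[("tail",(342,175),.069),("nose",(342,105),.055),("knobtop",(284,131),.105),("bedNR",(357,192),.012),("bedFR",(362,18),.012),("bedNL",(112,193),.012),("jawNL",(88,164),.03),("hub",(305,96),.055)]: print(n,ray(K,T,uv,z).round(4))
```

```text
blk [([332, 165, 19, 21, 372], [341.4, 175.2]), ([333, 95, 17, 23, 367], [341.5, 106.0]), ([348, 133, 3, 7, 14], [348.6, 135.6])]
red [([276, 125, 15, 16, 183], [283.1, 132.2])]
blue [([81, 133, 177, 31, 5189], [170.1, 147.9])]
or [([460, 192, 28, 18, 290], [473.4, 201.9]), ([477, 175, 27, 5, 101], [490.0, 177.0]), ([473, 214, 27, 7, 97], [485.7, 217.6])]
tail [ 0.4867 -0.2159  0.069 ]
nose [ 0.576  -0.2152  0.055 ]
knobtop [ 0.5464 -0.1446  0.105 ]
bedNR [ 0.4487 -0.2431  0.012 ]
bedFR [ 0.6868 -0.2423  0.012 ]
bedNL [0.4471 0.1331 0.012 ]
jawNL [0.495  0.1479 0.03  ]
hub [ 0.5871 -0.1674  0.055 ]
```

Run:
```python
from h import *
d=np.load("wrist1.npz");f=d['f']
a=cv2.resize(f[80:200,230:370],None,fx=4,fy=4,interpolation=cv2.INTER_CUBIC)
cv2.imwrite("pics/w1crop.png",a)
```

```text
(no output)
```

View pics/w1crop.png

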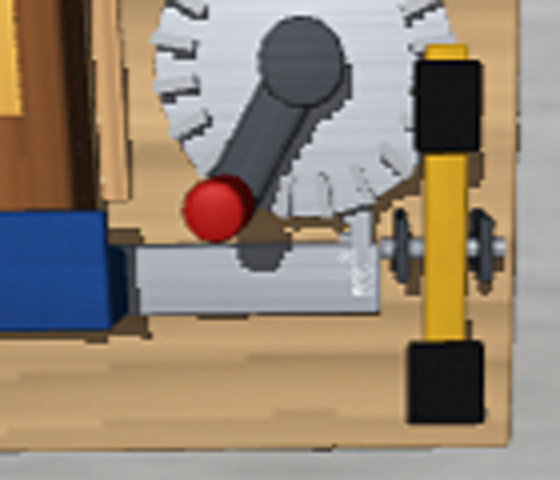

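The crop shows the yellow pawl with black tail pad at image (341,175) and nose pad (341,106), and the red knob at (283,132). Everything agrees with a clamp origin of about (0.579, -0.019) and zero yaw. Next I press the tail.

```bash
python3 -m pendant '[[[0,0,0,-0.03,-0.05,-0.2,0],[0,0,0,-0.028,-0.055,-0.2,0],[0,0,0,0,0,-0.2,0],[0,0,0,0,0,-0.2,0],[0,0,0,0,0,-0.18,0],[0,0,0,0,0,-0.1,0],[0,0,0,0,0,-0.03,0],[0,0,0,0,0,-0.03,0],[0,0,0,0,0,-0.03,0],[0,0,0,0,0,-0.03,0],[0,0,0,0,0,0,0],[0,0,0,0,0,0,0]]]'
```

```text
time: 3.4
tool_pos: [0.4855, -0.2162, 0.0542]
tool_rot: [-0.003, -0.707, 0.707, 0.002]
contact_force: [-15.4, 1.6, 15.0]
gripper_width: -0.003
```

```bash
python3 -m pendant '[[[0,0,0,0,0,-0.015,0],[0,0,0,0,0,0,0]]]'; python3 -m pendant '[[[0,0,0,0,0,0.1,0],[0,0,0,0,0,0.2,0],[0,0,0,0,0,0.2,0],[0,0,0,0,0,0.2,0],[0,0,0,0,0,0,0]]]'
python3 - <<'E'
from h import *
f,K,T=grab("wrist")
a=cv2.resize(f[60:320,200:440],None,fx=2.3,fy=2.3,interpolation=cv2.INTER_CUBIC)
cv2.imwrite("pics/w2.png",a)
E
```

```text
time: 3.65
tool_pos: [0.4857, -0.2164, 0.0536]
tool_rot: [0.003, 0.707, -0.707, -0.002]
contact_force: [-23.6, 6.1, 34.1]
gripper_width: -0.004
time: 4.28
tool_pos: [0.4903, -0.2171, 0.2304]
tool_rot: [0.002, -0.707, 0.707, -0.007]
contact_force: [0.5, -0.1, -0.5]
gripper_width: -0.003
```

View pics/w2.png

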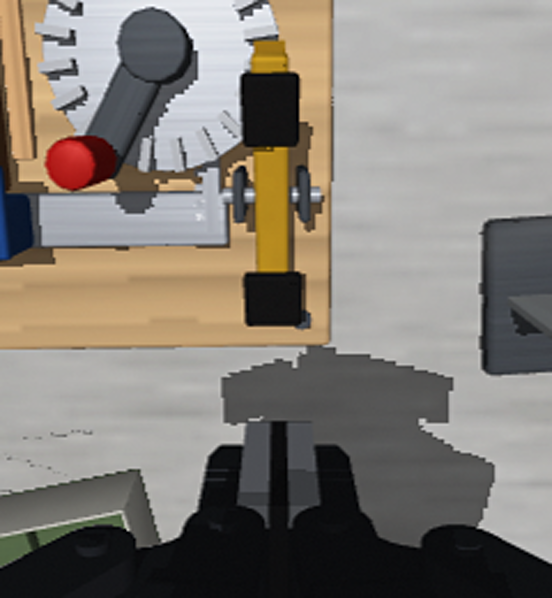

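The nose is up: its pad is now larger and higher than the tail pad, and the tail is on its stop. Next I grip the knob.

```bash
python3 -m pendant '[[[0,0,0,0.11,0.14,0,0.6],[0,0,0,0.11,0.14,0,0.6],[0,0,0,0,0.01,0,0.6],[0,0,0,0,0,0,0.6],[0,0,0,0,0,0,0.6]]]'
python3 - <<'E'
from h import *
f,K,T=grab("wrist")
hsv=cv2.cvtColor(f,cv2.COLOR_BGR2HSV);H,S,V=[hsv[...,i].astype(int) for i in range(3)]
m=(((H<6)|(H>174))&(S>180)&(V>90)).astype(np.uint8)
k,_,s,c=cv2.connectedComponentsWithStats(m);i=np.argmax(s[1:,4])+1
print(s[i],c[i],ray(K,T,c[i],.098)); print(manip.state()['tool_pos'])
E
```

```text
time: 4.95
tool_pos: [0.5416, -0.1432, 0.2221]
tool_rot: [-0.0, -0.707, 0.708, 0.0]
contact_force: [0.2, -0.1, 0.4]
gripper_width: 0.6
[312 178  21  25 369] [321.63414634 191.38753388] [ 0.54463476 -0.14314959  0.098     ]
[ 0.54164814 -0.1432744   0.22226844]
```

```bash
python3 -m pendant '[[[0,0,0,0.016,0,-0.2,0.6],[0,0,0,0,0,-0.2,0.6],[0,0,0,0,0,-0.1,0.6],[0,0,0,0,0,-0.076,0.6],[0,0,0,0,0,0,0.6],[0,0,0,0,0,0,0.1],[0,0,0,0,0,0,0.1],[0,0,0,0,0,0,0.1],[0,0,0,0,0,0,0.1],[0,0,0,0,0,0,0.1]]]'
python3 - <<'E'
import numpy as np
a=np.radians(150-np.arange(0,180,12)); 
p=np.c_[np.cos(a),np.sin(a)]*.05/.25
print(np.diff(p,axis=0).round(3).tolist())
E
```

```text
time: 6.25
tool_pos: [0.5476, -0.1431, 0.0807]
tool_rot: [0.001, -0.707, 0.707, -0.002]
contact_force: [0.5, -0.3, 6.5]
gripper_width: 0.198
[[0.025, 0.034], [0.031, 0.028], [0.036, 0.021], [0.04, 0.013], [0.042, 0.004], [0.042, -0.004], [0.04, -0.013], [0.036, -0.021], [0.031, -0.028], [0.025, -0.034], [0.017, -0.038], [0.009, -0.041], [0.0, -0.042], [-0.009, -0.041]]
```

```bash
python3 -m pendant '[[[0,0,0,0.025,0.034,0,0.1],[0,0,0,0.031,0.028,0,0.1],[0,0,0,0.036,0.021,0,0.1],[0,0,0,0.04,0.013,0,0.1],[0,0,0,0.042,0.004,0,0.1],[0,0,0,0,0,0,0.1]]]'
```

```text
time: 7.0
tool_pos: [0.5918, -0.1186, 0.0807]
tool_rot: [0.001, -0.707, 0.707, -0.002]
contact_force: [0.7, -3.3, 5.5]
gripper_width: 0.197
```

Turning well, with low force; expected y is -0.119 at 90°. Continue.

```bash
python3 -m pendant '[[[0,0,0,0.042,-0.004,0,0.1],[0,0,0,0.04,-0.013,0,0.1],[0,0,0,0.036,-0.021,0,0.1],[0,0,0,0.031,-0.028,0,0.1],[0,0,0,0.025,-0.034,0,0.1],[0,0,0,0.017,-0.038,0,0.1],[0,0,0,0.009,-0.041,0,0.1],[0,0,0,0,-0.042,0,0.1],[0,0,0,-0.009,-0.041,0,0.1],[0,0,0,-0.012,-0.028,0,0.1],[0,0,0,0,0,0,0.1]]]'
```

```text
time: 8.38
tool_pos: [0.6355, -0.1908, 0.0807]
tool_rot: [0.001, -0.707, 0.707, -0.001]
contact_force: [0.2, -1.4, 7.0]
gripper_width: 0.201
```

```bash
python3 -m pendant '[[[0,0,0,0,0,0,0.5],[0,0,0,0,0,0,0.5],[0,0,0,0,0,0.15,0.5],[0,0,0,0,0,0.2,0.5],[0,0,0,-0.12,-0.05,0.05,0],[0,0,0,-0.12,-0.05,0,0],[0,0,0,0,0,0,0],[0,0,0,0,0,0,0],[0,0,0,0,0,-0.15,0],[0,0,0,0,0,-0.15,0],[0,0,0,0,0,-0.08,0],[0,0,0,0,0,-0.03,0],[0,0,0,0,0,-0.03,0],[0,0,0,0,0,0,0]]]'
```

```text
time: 10.12
tool_pos: [0.575, -0.2152, 0.0691]
tool_rot: [-0.0, -0.707, 0.707, -0.0]
contact_force: [1.3, 0.9, 3.5]
gripper_width: 0.001
```

```bash
python3 -m pendant '[[[0,0,0,0,0,-0.02,0],[0,0,0,0,0,-0.02,0],[0,0,0,0,0,0,0]]]'; python3 -m pendant '[[[0,0,0,0,0,-0.02,0],[0,0,0,0,0,0,0]]]'
```

```text
time: 10.5
tool_pos: [0.5756, -0.2155, 0.0678]
tool_rot: [-0.0, -0.707, 0.707, 0.0]
contact_force: [-18.4, 8.9, 42.0]
gripper_width: -0.002
time: 10.75
tool_pos: [0.5759, -0.2157, 0.0671]
tool_rot: [0.001, 0.707, -0.707, -0.001]
contact_force: [-27.9, 14.6, 62.8]
gripper_width: 0.005
```

```bash
python3 -m pendant '[[[0,0,0,0,0,0.08,0],[0,0,0,0,0,0.2,0.5],[0,0,0,-0.1,0.1,0.2,0.7],[0,0,0,-0.15,0.15,0.2,0.7],[0,0,0,-0.15,0.15,0.2,0.7],[0,0,0,-0.1,0.15,0.2,0.7],[0,0,0,0,0.1,0.1,0.7],[0,0,0,0,0.1,0,0.7],[0,0,0,0,0,0,0.7],[0,0,0,0,0,0,0.7]]]'
python3 - <<'E'
from h import *
f,K,T=grab("wrist"); np.savez("w3.npz",f=f,K=K,T=T)
cv2.imwrite("pics/w3.png",f)
E
```

```text
time: 12.0
tool_pos: [0.4614, -0.0412, 0.3295]
tool_rot: [-0.001, -0.707, 0.707, 0.001]
contact_force: [0.5, -0.8, -0.5]
gripper_width: 0.702
```

View pics/w3.png

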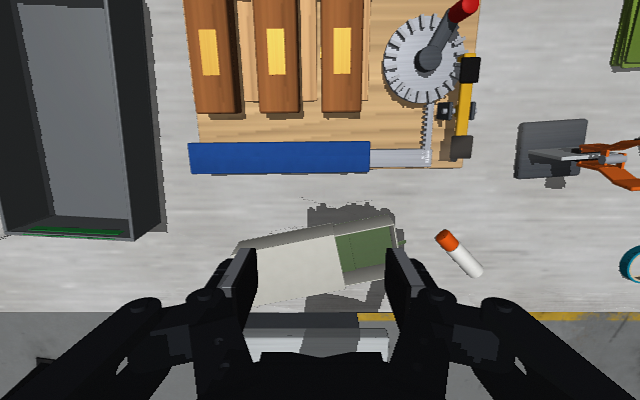

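Run:
```python
from h import *
from scipy.optimize import minimize_scalar
for nm,y0 in(("wrist1.npz",0),("w3.npz",0)):
    d=np.load(nm);f,K,T=d['f'],d['K'],d['T']
    V=f.max(2); X=np.arange(640)[None];Y=np.arange(400)[:,None]
    m=((V<45)&((X>445)&(X<485)&(Y<165) if nm[1]=='3' else (X>325)&(X<360)&(Y<200))).astype(np.uint8)
    k,_,s,c=cv2.connectedComponentsWithStats(m)
    for i in np.argsort(-s[1:,4])[:3]+1:
        print(nm,s[i],c[i].round(1),[ray(K,T,c[i],z)[:2].round(4).tolist() for z in(.05,.06,.07,.08)])
d=np.load("w3.npz");f,K,T=d['f'],d['K'],d['T']
for a in(0,.15,.42):
    print(a,'nose',proj(K,T,[.529+.046,-.2155,.052+.046*a+.01]),'tail',proj(K,T,[.529-.043,-.2155,.069-.043*a]))
# cases: label yellow centroids, z=.052
hsv=cv2.cvtColor(f,cv2.COLOR_BGR2HSV);H,S,V=[hsv[...,i].astype(int) for i in range(3)]
m=((H>18)&(H<30)&(S>100)&(V>180)).astype(np.uint8);k,_,s,c=cv2.connectedComponentsWithStats(m)
for i in range(1,k):
    if s[i,4]>300: print('lab',s[i],ray(K,T,c[i],.052).round(4))
m=((H>35)&(H<85)&(S>100)&(X<200)).astype(np.uint8);k,_,s,c=cv2.connectedComponentsWithStats(m)
for i in range(1,k):
    if s[i,4]>60: print('green',s[i],c[i])
for n,uv,z in[("tray floor nearL?",(46,216),.005),("floor nearR",(113,222),.005),("wall top outer near R",(134,241),.075),("wall top near L outer",(4,237),.075),("casenear1",(218,113),.012),("casenear3",(341,112),.012)]: print(n,ray(K,T,uv,z).round(4))
```

```text
wrist1.npz [332 165  19  21 385] [341.1 175.3] [[0.4825, -0.2159], [0.4845, -0.2153], [0.4865, -0.2147], [0.4886, -0.2141]]
wrist1.npz [333  95  17  23 368] [341.5 106. ] [[0.5748, -0.2148], [0.5748, -0.2142], [0.5747, -0.2136], [0.5747, -0.213]]
wrist1.npz [348 133   3   7  15] [348.7 135.5] [[0.5368, -0.2252], [0.5376, -0.2244], [0.5385, -0.2236], [0.5393, -0.2227]]
w3.npz [459  57  22  26 495] [469.2  69.6] [[0.5763, -0.2201], [0.5753, -0.2158], [0.5742, -0.2116], [0.5732, -0.2073]]
w3.npz [448  18  10  14  60] [451.6  24.9] [[0.6249, -0.1933], [0.6227, -0.1897], [0.6205, -0.1861], [0.6183, -0.1825]]
w3.npz [446 102   4  18  39] [447.2 109.7] [[0.5296, -0.1985], [0.5297, -0.1947], [0.5298, -0.191], [0.5298, -0.1872]]
0 nose [469.65749395  69.62036364] tail [462.88469922 146.59789782]
0.15 nose [472.28511328  68.94959985] tail [460.72082757 146.00055075]
0.42 nose [477.25704257  67.68039387] tail [456.98803059 144.97009438]
lab [267  28  18  47 764] [0.5971 0.0131 0.052 ]
lab [334  28  17  46 740] [ 0.5976 -0.0651  0.052 ]
lab [199  30  20  45 735] [0.596  0.0931 0.052 ]
lab [457  84  15  51 504] [ 0.5307 -0.2186  0.052 ]
green [ 28 226  96   9 434] [ 76.25115207 230.04608295]
green [ 22 234  93   6 114] [ 68.64912281 236.29824561]
tray floor nearL? [0.3744 0.3784 0.005 ]
floor nearR [0.3646 0.278  0.005 ]
wall top outer near R [0.3631 0.2072 0.075 ]
wall top near L outer [0.3689 0.378  0.075 ]
casenear1 [0.5254 0.1005 0.012 ]
casenear3 [ 0.5265 -0.0679  0.012 ]
```

Run:
```python
from h import *
d=np.load("w3.npz");f=d['f']
a=cv2.resize(f[40:170,370:490],None,fx=3,fy=3,interpolation=cv2.INTER_CUBIC)
b=cv2.resize(f[110:250,0:170],None,fx=2.5,fy=2.5,interpolation=cv2.INTER_CUBIC)
o=np.zeros((400,800,3),np.uint8);o[:390,:360]=a;o[:350,370:795]=b
cv2.imwrite("pics/w3c.png",o)
```

```text
(no output)
```

View pics/w3c.png

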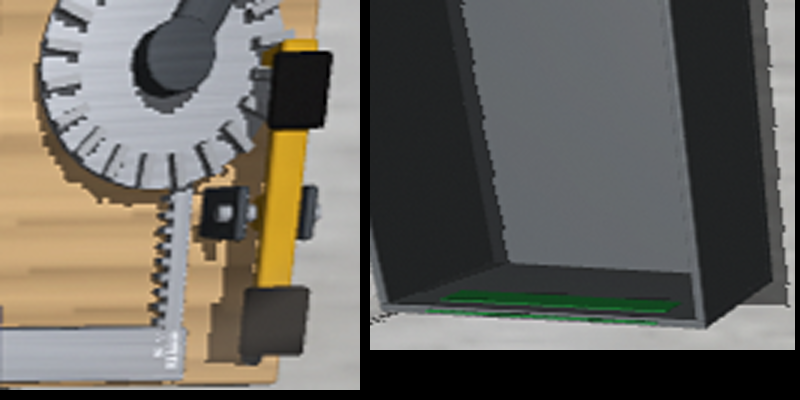

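Jaw fully open, pawl back down (pad positions fit under 0.15 rad), and three cases on their lanes at y = 0.092, 0.013 and -0.065. Next I look over the tray.

```bash
python3 -m pendant '[[[0,0,0,-0.02,0.16,0.05,0.75],[0,0,0,-0.02,0.16,0.05,0.75],[0,0,0,-0.02,0.16,0.05,0.75],[0,0,0,-0.02,0.16,0.05,0.75],[0,0,0,-0.02,0.16,0.05,0.75],[0,0,0,-0.02,0.16,0.05,0.75],[0,0,0,-0.02,0.16,0.05,0.75],[0,0,0,-0.02,0.16,0.05,0.75],[0,0,0,0,0,0,0.75],[0,0,0,0,0,0,0.75]]]'
python3 - <<'E'
from h import *
f,K,T=grab("wrist"); np.savez("w4.npz",f=f,K=K,T=T)
cv2.imwrite("pics/w4.png",f)
E
```

```text
time: 13.3
tool_pos: [0.4224, 0.2783, 0.4298]
tool_rot: [-0.001, -0.707, 0.708, -0.0]
contact_force: [0.2, -0.8, 0.2]
gripper_width: 0.752
```

View pics/w4.png

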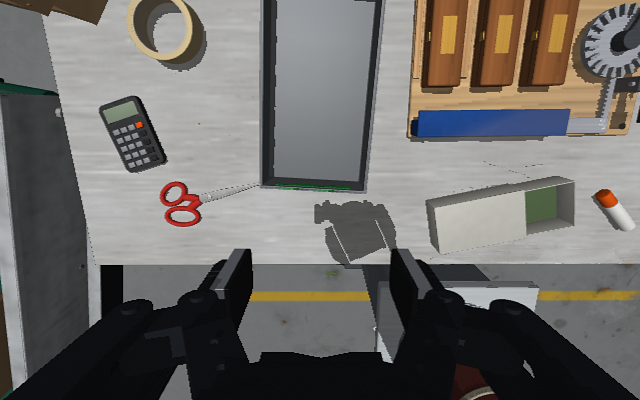

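Run:
```python
from h import *
d=np.load("w4.npz");f,K,T=d['f'],d['K'],d['T']
P=[ray(K,T,u,.075) for u in((260,186),(366,192),(384,1),(263,1))]
for p in P: print(p.round(4))
for a,b in((0,1),(1,2),(0,3)):
    v=P[b]-P[a]; print(np.hypot(*v[:2]),np.degrees(np.arctan2(v[1],v[0])))
a=cv2.resize(f[0:200,240:400],None,fx=3,fy=3,interpolation=cv2.INTER_CUBIC)
cv2.imwrite("pics/w4c.png",a)
d=np.load("top0.npz");K,T=d['K'],d['T']
c=lambda x,y:(205+x/3.7,145+y/3.7)
for n,uv in(("top NL",c(27,300)),("FL",c(60,22)),("FR",c(213,35))): print(n,ray(K,T,uv,.075).round(4))
```

```text
[0.3753 0.3749 0.075 ]
[0.3653 0.2075 0.075 ]
[0.632  0.1931 0.075 ]
[0.6323 0.3568 0.075 ]
0.1677273812456172 -93.43400638433921
0.26712269461798976 -3.08586898644578
0.25762630781395074 -4.018173582477853
top NL [0.3781 0.3653 0.075 ]
FL [0.6769 0.3487 0.075 ]
FR [0.6671 0.1843 0.075 ]
```

View pics/w4c.png

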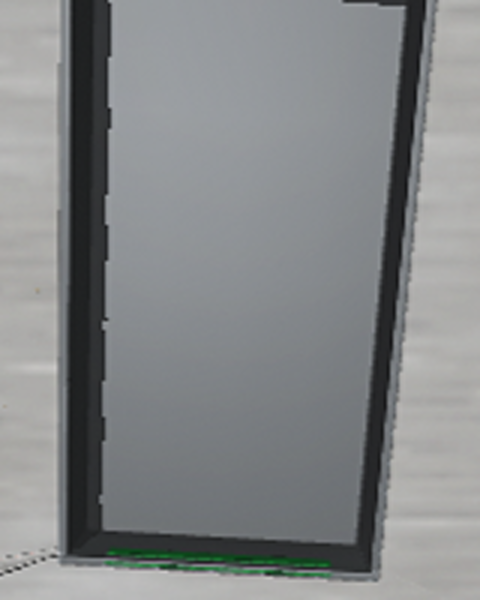

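Tray centre is about (0.525, 0.282), yaw -3.5°, empty. The plan is to lay the cases across the tray (long side along tray y) at tray x = +90, +10 and -70 mm. That leaves finger room between them and keeps the striped end clear for the clip. First case: left lane.

```bash
python3 -m pendant '[[[0,0,0,0.14,-0.15,0,0.75],[0,0,0,0.14,-0.15,0,0.75],[0,0,0,0.14,-0.15,0,0.75],[0,0,0,0.14,-0.15,0,0.75],[0,0,0,0.146,-0.145,-0.1,0.75],[0,0,0,0,0,-0.2,0.75],[0,0,0,0,0,-0.2,0.75],[0,0,0,0,0,-0.2,0.75],[0,0,0,0,0,-0.2,0.75],[0,0,0,0,0,-0.2,0.75],[0,0,0,0,0,-0.2,0.75],[0,0,0,0,0,-0.1,0.75],[0,0,0,0,0,0,0.75],[0,0,0,0,0,0,0.75]]]'
```

```text
time: 15.1
tool_pos: [0.5994, 0.0921, 0.0821]
tool_rot: [0.001, -0.707, 0.708, -0.001]
contact_force: [0.4, 0.3, 0.8]
gripper_width: 0.75
```

```bash
python3 -m pendant '[[[0,0,0,0,0,-0.06,0.75],[0,0,0,0,0,-0.06,0.75],[0,0,0,0,0,-0.06,0.75],[0,0,0,0,0,-0.05,0.75],[0,0,0,0,0,0,0.75]]]'; python3 -m pendant '[[[0,0,0,0,0,0,0.4],[0,0,0,0,0,0,0.4],[0,0,0,0,0,0,0.4],[0,0,0,0,0,0,0.4],[0,0,0,0,0,0.05,0.4],[0,0,0,0,0,0.1,0.4],[0,0,0,0,0,0.2,0.4],[0,0,0,0,0,0.2,0.4],[0,0,0,0,0,0.2,0.4],[0,0,0,0,0,0,0.4]]]'
```

```text
time: 15.72
tool_pos: [0.5971, 0.093, 0.0213]
tool_rot: [-0.001, -0.707, 0.707, 0.001]
contact_force: [0.7, -0.8, -0.6]
gripper_width: 0.749
time: 16.98
tool_pos: [0.6019, 0.0931, 0.2181]
tool_rot: [0.005, -0.707, 0.707, -0.004]
contact_force: [0.8, 0.2, -2.5]
gripper_width: 0.575
```

```bash
python3 -m pendant '[[[0,0,0.0534,0.007,0.082,0,0.4],[0,0,0.0534,0.007,0.082,0,0.4],[0,0,0.0534,0.007,0.082,0,0.4],[0,0,0.0534,0.007,0.082,0,0.4],[0,0,0.0534,0.007,0.082,0,0.4],[0,0,0.0534,0.007,0.082,0,0.4],[0,0,0.0534,0.007,0.082,0,0.4],[0,0,0.0534,0.007,0.082,0,0.4],[0,0,0.0534,0.007,0.082,0,0.4],[0,0,0,0,0,0,0.4],[0,0,0,0,0,0,0.4]]]'
python3 - <<'E'
from h import *
from scipy.spatial.transform import Rotation as R
s=manip.state();q=s['tool_rot'];M=R.from_quat(np.r_[q[1:],q[0]]).as_matrix()
print(s['tool_pos'],M.round(3).tolist(),np.degrees(np.arctan2(M[1,0],M[0,0])))
f,K,T=grab("wrist");np.savez("w5.npz",f=f,K=K,T=T);cv2.imwrite("pics/w5.png",f)
for sx in(-1,1):
  for sy in(-1,1):
    p=np.array([.525,.282,.075])+sx*.15*np.array([.998,-.061,0])+sy*.08*np.array([.061,.998,0]); print(sx,sy,proj(K,T,p).round())
E
```

```text
time: 18.35
tool_pos: [0.6138, 0.2769, 0.2096]
tool_rot: [0.0, 0.999, -0.032, -0.001]
contact_force: [0.2, 0.2, -2.7]
gripper_width: 0.577
[0.61378194 0.27687779 0.20958615] [[0.998, -0.063, -0.002], [-0.063, -0.998, -0.001], [-0.001, 0.001, -1.0]] -3.6324091980380366
-1 -1 [ 71. 275.]
-1 1 [28. 99.]
1 -1 [386. 275.]
1 1 [396.  98.]
```

View pics/w5.png

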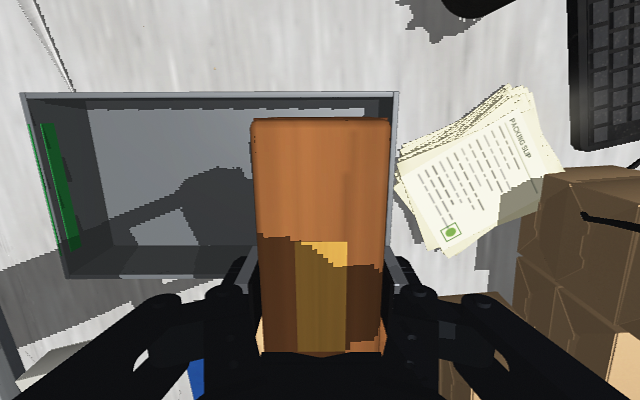

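```bash
python3 -m pendant '[[[0,0,0,0,0,-0.2,0.4],[0,0,0,0,0,-0.2,0.4],[0,0,0,0,0,-0.2,0.4],[0,0,0,0,0,-0.1,0.4],[0,0,0,0,0,-0.05,0.4],[0,0,0,0,0,-0.022,0.4],[0,0,0,0,0,0,0.4]]]'
```

```text
time: 19.27
tool_pos: [0.615, 0.2775, 0.0188]
tool_rot: [-0.0, 1.0, -0.031, 0.001]
contact_force: [-0.2, -0.7, -2.1]
gripper_width: 0.576
```

```bash
python3 -m pendant '[[[0,0,0,0,0,-0.014,0.4],[0,0,0,0,0,0,0.4],[0,0,0,0,0,0,0.75],[0,0,0,0,0,0,0.75],[0,0,0,0,0,0.05,0.75],[0,0,0,0,0,0.15,0.75],[0,0,0,0,0,0.2,0.75],[0,0,0,0,0,0.2,0.75],[0,0,0,0,0,0.2,0.75]]]';
python3 -m pendant '[[[0,0,-0.0534,-0.007,-0.117,0,0.75],[0,0,-0.0534,-0.007,-0.117,0,0.75],[0,0,-0.0534,-0.007,-0.117,0,0.75],[0,0,-0.0534,-0.007,-0.117,0,0.75],[0,0,-0.0534,-0.007,-0.117,0,0.75],[0,0,-0.0534,-0.007,-0.117,0,0.75],[0,0,-0.0534,-0.007,-0.117,0,0.75],[0,0,-0.0534,-0.007,-0.117,0,0.75],[0,0,-0.0534,-0.007,-0.117,0,0.75],[0,0,0,0,0,0,0.75],[0,0,0,0,0,0,0.75]]]'
python3 - <<'E'
from h import *
f,K,T=grab("wrist");np.savez("w6.npz",f=f,K=K,T=T)
g,K2,T2=grab("top");np.savez("t6.npz",f=g,K=K2,T=T2)
a=cv2.resize(g[140:240,200:420],None,fx=2.6,fy=2.6,interpolation=cv2.INTER_CUBIC)
o=np.zeros((600,640,3),np.uint8);o[:320]=f[:320];o[330:590,:572]=a
cv2.imwrite("pics/w6.png",o)
hsv=cv2.cvtColor(f,cv2.COLOR_BGR2HSV);H,S,V=[hsv[...,i].astype(int) for i in range(3)]
m=((H>18)&(H<30)&(S>100)&(V>180)).astype(np.uint8);k,_,s,c=cv2.connectedComponentsWithStats(m)
for i in range(1,k):
    if s[i,4]>200: print('lab',s[i],ray(K,T,c[i],.052).round(4))
E
```

```text
time: 20.4
tool_pos: [0.6153, 0.2775, 0.2182]
tool_rot: [-0.001, 1.0, -0.031, 0.002]
contact_force: [0.2, 0.2, 0.5]
gripper_width: 0.75
time: 21.78
tool_pos: [0.5991, 0.0144, 0.2155]
tool_rot: [-0.001, 0.707, -0.707, 0.001]
contact_force: [0.3, -0.3, 0.3]
gripper_width: 0.752
lab [  26  154   54   22 1008] [0.6187 0.2709 0.052 ]
lab [ 313  162   21   51 1009] [0.5973 0.0129 0.052 ]
lab [ 393  162   23   50 1008] [ 0.5978 -0.0652  0.052 ]
lab [540 228  24  56 735] [ 0.5252 -0.2223  0.052 ]
```

View pics/w6.png

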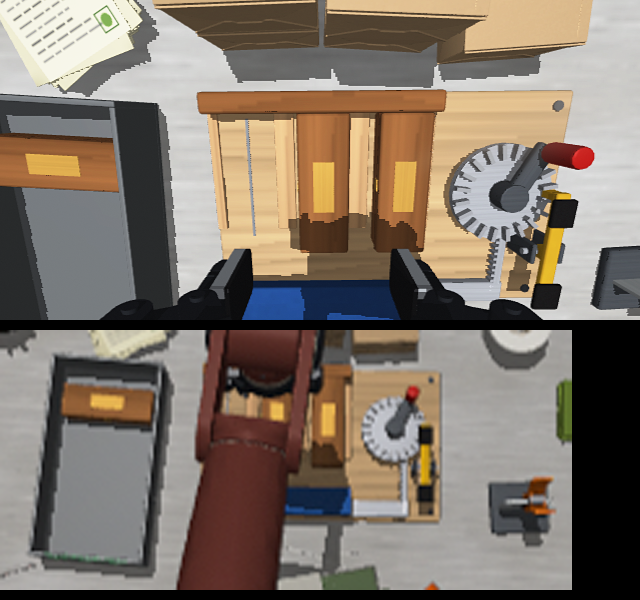

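```bash
python3 -m pendant '[[[0,0,0,0,-0.005,-0.2,0.75],[0,0,0,0,0,-0.2,0.75],[0,0,0,0,0,-0.14,0.75],[0,0,0,0,0,-0.08,0.75],[0,0,0,0,0,-0.06,0.75],[0,0,0,0,0,-0.06,0.75],[0,0,0,0,0,-0.036,0.75],[0,0,0,0,0,0,0.75]]]'; python3 -m pendant '[[[0,0,0,0,0,0,0.4],[0,0,0,0,0,0,0.4],[0,0,0,0,0,0,0.4],[0,0,0,0,0,0,0.4],[0,0,0,0,0,0.05,0.4],[0,0,0,0,0,0.1,0.4],[0,0,0,0,0,0.2,0.4],[0,0,0,0,0,0.2,0.4],[0,0,0,0,0,0.2,0.4],[0,0,0,0,0,0,0.4]]]'
```

```text
time: 22.88
tool_pos: [0.5983, 0.0129, 0.0198]
tool_rot: [-0.0, -0.707, 0.707, 0.0]
contact_force: [-0.4, -0.0, -1.0]
gripper_width: 0.75
time: 24.12
tool_pos: [0.6016, 0.0128, 0.2144]
tool_rot: [0.004, -0.707, 0.707, -0.004]
contact_force: [-0.3, 0.2, -0.9]
gripper_width: 0.575
```

```bash
cat >> h.py <<'E'
def chk(nm,K=None,T=None,f=None):
    if f is None: f,K,T=grab("wrist"); np.savez(nm,f=f,K=K,T=T)
    hsv=cv2.cvtColor(f,cv2.COLOR_BGR2HSV);H,S,V=[hsv[...,i].astype(int) for i in range(3)]
    for n,m,z,a in(("lab",(H>18)&(H<30)&(S>100)&(V>150),.045,300),("green",(H>50)&(H<80)&(S>100),.06,60),("orange",(H>5)&(H<16)&(S>200)&(V>120),.1,60)):
        k,_,s,c=cv2.connectedComponentsWithStats(m.astype(np.uint8))
        for i in range(1,k):
            if s[i,4]>a: print(n,s[i].tolist(),ray(K,T,c[i],z)[:2].round(4))
E
python3 -m pendant '[[[0,0,0.0534,-0.0284,0.119,0,0.4],[0,0,0.0534,-0.0284,0.119,0,0.4],[0,0,0.0534,-0.0284,0.119,0,0.4],[0,0,0.0534,-0.0284,0.119,0,0.4],[0,0,0.0534,-0.0284,0.119,0,0.4],[0,0,0.0534,-0.0284,0.119,0,0.4],[0,0,0.0534,-0.0284,0.119,0,0.4],[0,0,0.0534,-0.0284,0.119,0,0.4],[0,0,0.0534,-0.0284,0.119,0,0.4],[0,0,0,0,0,0,0.4],[0,0,0,0,0,0,0.4]]]'
python3 - <<'E'
from h import *
d=np.load("w5.npz");chk("",d['K'],d['T'],d['f']);print()
chk("w7.npz");print(manip.state()['tool_pos'])
d=np.load("w7.npz")
for sx in(-1,1):
  for sy in(-1,1):
    p=np.array([.525,.282,.075])+sx*.155*np.array([.998,-.061,0])+sy*.085*np.array([.061,.998,0]); print(sx,sy,proj(d['K'],d['T'],p).round())
cv2.imwrite("pics/w7.png",d['f'])
E
```

```text
time: 25.5
tool_pos: [0.5341, 0.2801, 0.2064]
tool_rot: [0.001, 1.0, -0.031, -0.001]
contact_force: [-0.0, -0.6, -1.8]
gripper_width: 0.574
lab [301, 242, 46, 25, 671] [0.6194 0.2065]
green [40, 123, 42, 129, 1739] [0.3733 0.2962]
green [27, 124, 35, 132, 281] [0.3569 0.2946]

lab [397, 159, 24, 51, 1045] [0.6172 0.2771]
lab [299, 243, 48, 25, 670] [0.5392 0.2104]
green [135, 121, 29, 131, 1223] [0.3771 0.2954]
green [125, 122, 24, 134, 250] [0.3652 0.292 ]
[0.53436656 0.27985472 0.20675086]
-1 -1 [148. 280.]
-1 1 [116.  90.]
1 -1 [476. 280.]
1 1 [504.  89.]
```

View pics/w7.png

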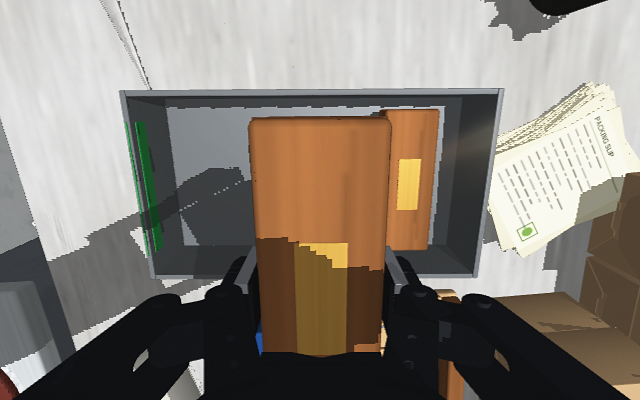

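```bash
python3 -m pendant '[[[0,0,0,0,0.005,-0.2,0.4],[0,0,0,0,0,-0.2,0.4],[0,0,0,0,0,-0.2,0.4],[0,0,0,0,0,-0.1,0.4],[0,0,0,0,0,-0.05,0.4],[0,0,0,0,0,-0.022,0.4],[0,0,0,0,0,0,0.4]]]'; python3 -m pendant '[[[0,0,0,0,0,0,0.75],[0,0,0,0,0,0,0.75],[0,0,0,0,0,0.05,0.75],[0,0,0,0,0,0.15,0.75],[0,0,0,0,0,0.2,0.75],[0,0,0,0,0,0.2,0.75],[0,0,0,0,0,0.2,0.75],[0,0,0,0,0,0,0.75]]]'
python3 - <<'E'
from h import *
chk("w8.npz")
E
```

```text
time: 26.42
tool_pos: [0.5354, 0.282, 0.0157]
tool_rot: [-0.0, 1.0, -0.031, 0.001]
contact_force: [-0.5, -0.2, -2.1]
gripper_width: 0.574
time: 27.42
tool_pos: [0.5376, 0.2832, 0.2228]
tool_rot: [-0.002, 1.0, -0.031, 0.006]
contact_force: [-0.2, 0.3, 0.1]
gripper_width: 0.753
lab [387, 161, 22, 48, 927] [0.6172 0.2772]
lab [307, 162, 20, 37, 663] [0.5359 0.2883]
green [138, 125, 27, 125, 1074] [0.377  0.2952]
green [130, 126, 22, 128, 224] [0.3656 0.2925]
```

```bash
python3 -m pendant '[[[0,0,-0.0485,0.0254,-0.139,0,0.75],[0,0,-0.0485,0.0254,-0.139,0,0.75],[0,0,-0.0485,0.0254,-0.139,0,0.75],[0,0,-0.0485,0.0254,-0.139,0,0.75],[0,0,-0.0485,0.0254,-0.139,0,0.75],[0,0,-0.0485,0.0254,-0.139,0,0.75],[0,0,-0.0485,0.0254,-0.139,0,0.75],[0,0,-0.0485,0.0254,-0.139,0,0.75],[0,0,-0.0485,0.0254,-0.139,0,0.75],[0,0,-0.0441,0.0254,-0.139,0,0.75],[0,0,0,0,0,0,0.75],[0,0,0,0,0,0,0.75]]]';python3 - <<'E'
from h import *
chk("w9.npz"); print(manip.state()['tool_pos'])
E
```

```text
time: 28.98
tool_pos: [0.5974, -0.0651, 0.2135]
tool_rot: [0.0, 0.707, -0.707, -0.001]
contact_force: [0.3, 1.0, 0.7]
gripper_width: 0.747
lab [312, 159, 21, 51, 1007] [ 0.5963 -0.0653]
lab [463, 226, 21, 56, 738] [ 0.5217 -0.2231]
green [0, 371, 35, 12, 331] [0.3764 0.2826]
orange [453, 367, 11, 19, 143] [ 0.4159 -0.1979]
[ 0.59748938 -0.06473481  0.21381452]
```

```bash
python3 -m pendant '[[[0,0,0,0.005,0,-0.2,0.72],[0,0,0,0,0,-0.2,0.72],[0,0,0,0,0,-0.14,0.72],[0,0,0,0,0,-0.08,0.72],[0,0,0,0,0,-0.06,0.72],[0,0,0,0,0,-0.06,0.72],[0,0,0,0,0,-0.036,0.72],[0,0,0,0,0,0,0.72]]]'; python3 -m pendant '[[[0,0,0,0,0,0,0.4],[0,0,0,0,0,0,0.4],[0,0,0,0,0,0,0.4],[0,0,0,0,0,0,0.4],[0,0,0,0,0,0.05,0.4],[0,0,0,0,0,0.1,0.4],[0,0,0,0,0,0.2,0.4],[0,0,0,0,0,0.2,0.4],[0,0,0,0,0,0.2,0.4],[0,0,0,0,0,0,0.4]]]'
```

```text
time: 30.02
tool_pos: [0.5991, -0.0655, 0.0203]
tool_rot: [-0.0, -0.707, 0.707, 0.0]
contact_force: [0.3, 0.8, 0.8]
gripper_width: 0.719
time: 31.28
tool_pos: [0.6024, -0.0661, 0.2149]
tool_rot: [0.003, -0.707, 0.707, -0.005]
contact_force: [0.0, 0.3, -2.2]
gripper_width: 0.573
```

```bash
python3 -m pendant '[[[0,0,0.0437,-0.0524,0.1276,0,0.4],[0,0,0.0437,-0.0524,0.1276,0,0.4],[0,0,0.0437,-0.0524,0.1276,0,0.4],[0,0,0.0437,-0.0524,0.1276,0,0.4],[0,0,0.0437,-0.0524,0.1276,0,0.4],[0,0,0.0437,-0.0524,0.1276,0,0.4],[0,0,0.0437,-0.0524,0.1276,0,0.4],[0,0,0.0437,-0.0524,0.1276,0,0.4],[0,0,0.0437,-0.0524,0.1276,0,0.4],[0,0,0.0437,-0.0524,0.1276,0,0.4],[0,0,0.0437,-0.0524,0.1276,0,0.4],[0,0,0,0,0,0,0.4],[0,0,0,0,0,0,0.4]]]'
python3 - <<'E'
from h import *
chk("w10.npz");print(manip.state()['tool_pos'])
E
```

```text
time: 32.9
tool_pos: [0.4548, 0.2848, 0.207]
tool_rot: [0.001, 1.0, -0.031, -0.001]
contact_force: [0.8, -0.7, -0.9]
gripper_width: 0.573
lab [45, 14, 58, 209, 842] [0.233  0.3634]
lab [478, 159, 27, 51, 1028] [0.6171 0.2772]
lab [394, 160, 24, 50, 1031] [0.5353 0.2815]
lab [303, 243, 44, 27, 688] [0.4605 0.2143]
green [229, 121, 15, 130, 655] [0.3772 0.2967]
green [222, 122, 13, 134, 206] [0.3696 0.2915]
[0.45508545 0.28460622 0.20730382]
```

Tray and cases 1–2 are unchanged, so I lower the third.

```bash
python3 -m pendant '[[[0,0,0,0,0.005,-0.2,0.4],[0,0,0,0,0,-0.2,0.4],[0,0,0,0,0,-0.2,0.4],[0,0,0,0,0,-0.1,0.4],[0,0,0,0,0,-0.05,0.4],[0,0,0,0,0,-0.022,0.4],[0,0,0,0,0,0,0.4]]]'; python3 -m pendant '[[[0,0,0,0,0,0,0.75],[0,0,0,0,0,0,0.75],[0,0,0,0,0,0.05,0.75],[0,0,0,0,0,0.15,0.75],[0,0,0,0,0,0.2,0.75],[0,0,0,0,0,0.2,0.75],[0,0,0,0,0,0.2,0.75],[0,0,0,0,0,0.2,0.75],[0,0,0,0,0,0.2,0.75],[0,0,0,0,0,0,0.75]]]'
python3 - <<'E'
from h import *
chk("w11.npz"); print(manip.state()['tool_pos'])
d=np.load("wrist1.npz");K,T=d['K'],d['T']
for u in((478,178),(484,208),(490,177),(486,217),(420,183),(481,183)): print(u,[ray(K,T,u,z)[:2].round(3).tolist() for z in(.07,.08,.13,.155)])
E
```

```text
time: 33.83
tool_pos: [0.4561, 0.2867, 0.0161]
tool_rot: [-0.0, 1.0, -0.031, 0.001]
contact_force: [0.4, -0.6, -1.5]
gripper_width: 0.576
time: 35.08
tool_pos: [0.4571, 0.2875, 0.3228]
tool_rot: [-0.003, 1.0, -0.03, 0.005]
contact_force: [-0.2, 0.5, 0.3]
gripper_width: 0.748
lab [67, 25, 58, 192, 2640] [0.1821 0.3676]
lab [432, 149, 18, 38, 547] [0.6168 0.2771]
lab [311, 150, 15, 37, 554] [0.4559 0.2863]
lab [371, 150, 16, 37, 547] [0.5351 0.2813]
green [251, 121, 9, 96, 297] [0.3768 0.2957]
green [247, 122, 7, 97, 110] [0.3707 0.2937]
[0.45606254 0.28703619 0.31930681]
(478, 178) [[0.483, -0.397], [0.485, -0.392], [0.496, -0.367], [0.501, -0.355]]
(484, 208) [[0.441, -0.411], [0.444, -0.405], [0.46, -0.379], [0.467, -0.366]]
(490, 177) [[0.484, -0.413], [0.486, -0.407], [0.497, -0.381], [0.502, -0.367]]
(486, 217) [[0.428, -0.415], [0.431, -0.41], [0.449, -0.383], [0.457, -0.37]]
(420, 183) [[0.476, -0.32], [0.478, -0.317], [0.49, -0.302], [0.495, -0.294]]
(481, 183) [[0.476, -0.402], [0.478, -0.397], [0.49, -0.371], [0.495, -0.359]]
```

```bash
python3 -m pendant '[[[0,0,0,0.005,-0.18,0.02,1],[0,0,0,0.005,-0.18,0.02,1],[0,0,0,0.005,-0.18,0.02,1],[0,0,0,0.005,-0.18,0.02,1],[0,0,0,0.005,-0.18,0.02,1],[0,0,0,0.005,-0.18,0.02,1],[0,0,0,0.005,-0.18,0,1],[0,0,0,0.005,-0.18,0,1],[0,0,0,0.005,-0.18,0,1],[0,0,0,0.005,-0.18,0,1],[0,0,0,0.005,-0.18,0,1],[0,0,0,0.005,-0.18,0,1],[0,0,0,0.005,-0.18,0,1],[0,0,0,0.005,-0.18,0,1],[0,0,0,0.005,-0.18,0,1],[0,0,0,0.005,-0.18,0,1],[0,0,0,0,-0.18,0,1],[0,0,0,0,0,0,1],[0,0,0,0,0,0,1]]]'
python3 - <<'E'
from h import *
chk("w12.npz"); print(manip.state()['tool_pos'])
d=np.load("w12.npz"); print(proj(d['K'],d['T'],[.475,-.37,.1]))
cv2.imwrite("pics/w12.png",d['f'])
E
```

```text
time: 37.5
tool_pos: [0.4749, -0.4777, 0.3438]
tool_rot: [-0.001, 1.0, -0.031, -0.001]
contact_force: [-0.1, -0.2, 0.4]
gripper_width: 0.998
lab [66, 0, 33, 107, 1003] [ 0.1852 -0.3149]
lab [283, 202, 35, 22, 361] [ 0.4389 -0.5445]
orange [337, 58, 7, 31, 131] [ 0.5021 -0.3689]
orange [289, 64, 9, 32, 136] [ 0.449  -0.3726]
orange [297, 69, 17, 25, 260] [ 0.4614 -0.3749]
[ 0.47520422 -0.47733616  0.34447387]
[315.56449358  75.82477663]
```

View pics/w12.png

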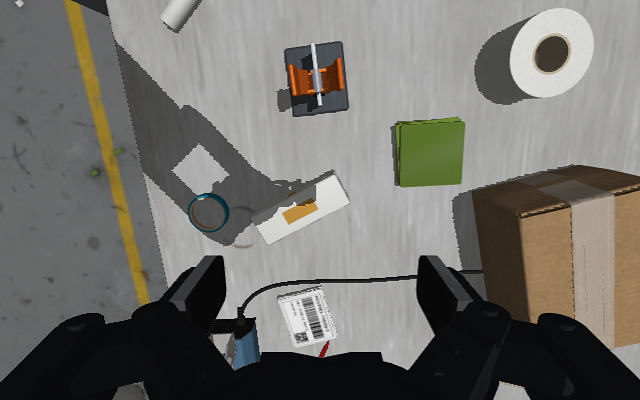

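Run:
```python
from h import *
A=np.load("wrist1.npz");B=np.load("w12.npz")
def tri(ua,ub):
    X=cv2.triangulatePoints(A['K']@A['T'][:3],B['K']@B['T'][:3],np.array(ua,float).reshape(2,1),np.array(ub,float).reshape(2,1)).ravel();return X[:3]/X[3]
for n,B_ in(("A",A),("B",B)):
    f=B_['f'];hsv=cv2.cvtColor(f,cv2.COLOR_BGR2HSV);H,S,V=[hsv[...,i].astype(int) for i in range(3)]
    m=((H>3)&(H<18)&(S>180)&(V>70)).astype(np.uint8);k,_,s,c=cv2.connectedComponentsWithStats(m)
    for i in range(1,k):
        if s[i,4]>50: print(n,s[i],c[i].round(1),manip and '')
print('R',tri((490,177),(340,73.5)).round(4),'L',tri((485.7,217.6),(293,80)).round(4))
a=cv2.resize(A['f'][150:235,400:510],None,fx=4,fy=4,interpolation=cv2.INTER_CUBIC)
b=cv2.resize(B['f'][35:120,275:355],None,fx=4,fy=4,interpolation=cv2.INTER_CUBIC)
cv2.imwrite("pics/clip.png",np.hstack([a,b]))
```

```text
A [451 173  53  14 330] [474.  177.1] 
A [450 188  50  33 712] [475.3 205.8] 
A [342 249  17  18 107] [351.8 256.5] 
B [335  58   9  32 149] [339.6  73.2] 
B [289  64  26  32 579] [300.3  81.1] 
B [320  64  16  29 336] [328.3  78.4] 
R [ 0.4997 -0.3735  0.1436] L [ 0.4524 -0.3764  0.1421]
```

View pics/clip.png

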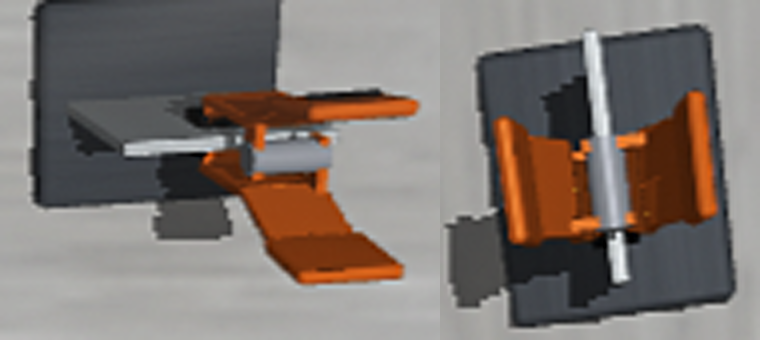

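The crop shows the clip upright on the plate, with paddle tops triangulated at z≈0.143 and 47 mm apart, so the size fits. Centre is (0.476, -0.375), yaw +3.5°. Next I approach it.

```bash
python3 -m pendant '[[[0,0,0.0195,0,0.14,0,1],[0,0,0.0195,0.003,0.14,0,1],[0,0,0,0,0.13,-0.1,1],[0,0,0,0,0,-0.2,1],[0,0,0,0,0,-0.2,1],[0,0,0,0,0,-0.1,1],[0,0,0,0,0,0,1],[0,0,0,0,0,0,1]]]'
```

```text
time: 38.55
tool_pos: [0.4767, -0.3759, 0.1972]
tool_rot: [0.001, 1.0, 0.031, 0.001]
contact_force: [0.7, 0.4, 1.0]
gripper_width: 1.001
```

```bash
python3 -m pendant '[[[0,0,0,0,0,-0.12,1],[0,0,0,0,0,-0.12,1],[0,0,0,0,0,-0.08,1],[0,0,0,0,0,-0.035,1],[0,0,0,0,0,0,1],[0,0,0,0,0,0,0.3],[0,0,0,0,0,0,0.3],[0,0,0,0,0,0,0.3],[0,0,0,0,0,0,0.3],[0,0,0,0,0,0,0.3],[0,0,0,0,0,0,0.3]]]'
```

```text
time: 39.92
tool_pos: [0.4759, -0.3759, 0.1064]
tool_rot: [-0.0, 1.0, 0.031, -0.0]
contact_force: [-0.5, -0.4, -0.7]
gripper_width: 0.4
```

```bash
python3 -m pendant '[[[0,0,0,0,0,0.05,0.3],[0,0,0,0,0,0.1,0.3],[0,0,0,0,0,0.15,0.3],[0,0,0,0,0,0.15,0.3],[0,0,0,0,0,0.15,0.3],[0,0,0,0,0,0,0.3]]]'; python3 -m pendant '[[[0,0,-0.0024,-0.0255,0.1668,0,0.3],[0,0,-0.0024,-0.0255,0.1668,0,0.3],[0,0,-0.0024,-0.0255,0.1668,0,0.3],[0,0,-0.0024,-0.0255,0.1668,0,0.3],[0,0,-0.0024,-0.0255,0.1668,0,0.3],[0,0,-0.0024,-0.0255,0.1668,0,0.3],[0,0,-0.0024,-0.0255,0.1668,0,0.3],[0,0,-0.0024,-0.0255,0.1668,0,0.3],[0,0,-0.0024,-0.0255,0.1668,0,0.3],[0,0,-0.0024,-0.0255,0.1668,0,0.3],[0,0,-0.0024,-0.0255,0.1668,0,0.3],[0,0,-0.0024,-0.0255,0.1668,0,0.3],[0,0,-0.0024,-0.0255,0.1668,0,0.3],[0,0,-0.0024,-0.0255,0.1668,0,0.3],[0,0,-0.0024,-0.0255,0.1668,0,0.3],[0,0,-0.0024,-0.0255,0.1668,0,0.3],[0,0,0,0,0,-0.1,0.3],[0,0,0,0,0,-0.1,0.3],[0,0,0,0,0,0,0.3],[0,0,0,0,0,0,0.3]]]'
python3 - <<'E'
from h import *
chk("w13.npz"); print(manip.state()['tool_pos'],manip.state()['tool_rot'])
d=np.load("w13.npz"); K,T=d['K'],d['T']
C=np.array([.525,.282,.075]);ux=np.array([.998,-.061,0]);uy=np.array([.061,.998,0])
for x in(-.155,-.15,.15):
  for y in(0,.04,.085): print(x,y,proj(K,T,C+x*ux+y*uy).round(1))
cv2.imwrite("pics/w13.png",d['f'])
E
```

```text
time: 40.67
tool_pos: [0.4776, -0.3775, 0.2623]
tool_rot: [0.003, 1.0, 0.031, 0.003]
contact_force: [-0.6, -0.3, -0.3]
gripper_width: 0.4
time: 43.18
tool_pos: [0.3742, 0.2913, 0.207]
tool_rot: [-0.0, 1.0, -0.03, 0.0]
contact_force: [0.5, -0.5, -0.8]
gripper_width: 0.403
lab [71, 13, 63, 216, 3220] [0.1788 0.3678]
lab [559, 161, 31, 51, 1022] [0.6168 0.2772]
lab [395, 162, 24, 50, 1021] [0.4558 0.2862]
lab [476, 162, 27, 50, 1015] [0.5351 0.2814]
green [324, 123, 1, 99, 99] [0.3778 0.3076]
green [320, 124, 2, 98, 108] [0.3751 0.3089]
orange [344, 207, 11, 26, 160] [0.3971 0.2748]
orange [327, 230, 15, 7, 72] [0.3836 0.2638]
orange [351, 241, 13, 34, 250] [0.4024 0.2374]
orange [281, 266, 12, 67, 563] [0.3389 0.2051]
orange [301, 267, 15, 6, 65] [0.3595 0.2322]
orange [352, 275, 10, 57, 468] [0.3997 0.1973]
[0.37449503 0.29139916 0.20758562] [-4.14381157e-04  9.99555397e-01 -2.98051271e-02  7.00671906e-04]
-0.155 0 [316.6 193.9]
-0.155 0.04 [316.5 147.8]
-0.155 0.085 [316.4  91.2]
-0.15 0 [322.3 193.9]
-0.15 0.04 [322.4 147.8]
-0.15 0.085 [322.6  91.2]
0.15 0 [665.6 194.4]
0.15 0.04 [679.7 148.3]
0.15 0.085 [697.   91.7]
```

View pics/w13.png

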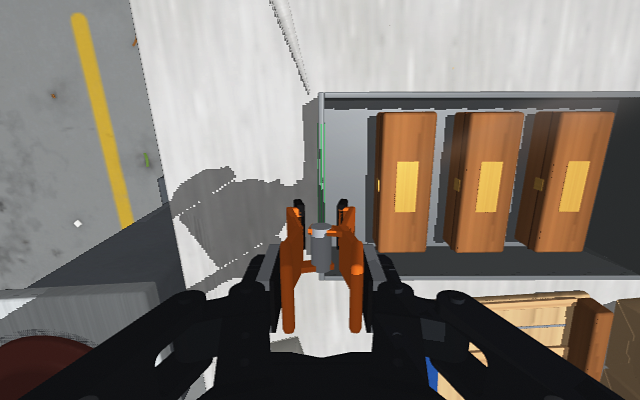

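The open clip straddles the wall line (wall at column ~322, hinge at ~320), and the three cases lie side by side in the tray. Next I lower it.

```bash
python3 -m pendant '[[[0,0,0,0.002,0,-0.12,0.3],[0,0,0,0,0,-0.1,0.3],[0,0,0,0,0,-0.06,0.3],[0,0,0,0,0,-0.06,0.3],[0,0,0,0,0,-0.05,0.3],[0,0,0,0,0,-0.04,0.3],[0,0,0,0,0,0,0.3],[0,0,0,0,0,0,0.3]]]'
```

```text
time: 44.22
tool_pos: [0.3748, 0.2915, 0.0995]
tool_rot: [-0.0, 1.0, -0.03, 0.0]
contact_force: [1.4, 0.4, -0.9]
gripper_width: 0.404
```

```bash
python3 -m pendant '[[[0,0,0,0,0,-0.014,0.3],[0,0,0,0,0,0,0.3],[0,0,0,0,0,0,0.6],[0,0,0,0,0,0,0.7],[0,0,0,0,0,0,0.9],[0,0,0,0,0,0,1],[0,0,0,0,0,0,1]]]'; python3 -m pendant '[[[0,0,0,0,0,0.05,1],[0,0,0,0,0,0.1,1],[0,0,0,0,0,0.2,1],[0,0,0,0,0,0.2,1],[0,0,0,0,-0.1,0.2,1],[0,0,0,0,-0.1,0.1,1],[0,0,0,0,-0.1,0,1],[0,0,0,0,-0.1,0,1],[0,0,0,0,0,0,1],[0,0,0,0,0,0,1]]]'
python3 - <<'E'
from h import *
chk("w14.npz"); print(manip.state()['tool_pos'],manip.state()['gripper_width'])
d=np.load("w14.npz");K,T=d['K'],d['T']
# expected paddle tops: grip z=.096+.0236 ; top +13mm
C=np.array([.3748,.2915,.1326]);ux=np.array([.998,-.061,0])
for s in(-.0235,.0235): print(proj(K,T,C+s*ux).round(1))
for p in(.01,-.01): print('z',p,proj(K,T,C+.0235*ux+[0,0,p]).round(1))
f=d['f'];hsv=cv2.cvtColor(f,cv2.COLOR_BGR2HSV);H,S,V=[hsv[...,i].astype(int) for i in range(3)]
m=((H>3)&(H<18)&(S>200)&(V>90)).astype(np.uint8);m[:,:250]=0;k,_,s,c=cv2.connectedComponentsWithStats(m)
for i in range(1,k):
    if s[i,4]>50: print(s[i],c[i].round(1))
g,K2,T2=grab("top");np.savez("t14.npz",f=g,K=K2,T=T2)
E
```

```text
time: 45.1
tool_pos: [0.3745, 0.2913, 0.0956]
tool_rot: [-0.0, 1.0, -0.03, 0.0]
contact_force: [1.1, -0.2, -0.6]
gripper_width: 1.0
time: 46.35
tool_pos: [0.3745, 0.1917, 0.3085]
tool_rot: [-0.0, 1.0, -0.03, 0.0]
contact_force: [0.5, -0.1, -0.0]
gripper_width: 0.995
lab [86, 0, 54, 182, 2467] [0.1342 0.3025]
lab [376, 63, 19, 45, 767] [0.4557 0.2861]
lab [443, 63, 20, 45, 741] [0.5351 0.2813]
lab [511, 63, 23, 44, 727] [0.6169 0.277 ]
orange [287, 59, 7, 34, 135] [0.3491 0.2979]
orange [338, 59, 5, 34, 158] [0.3998 0.2949]
orange [295, 65, 16, 28, 313] [0.3597 0.2934]
[0.37444403 0.19181476 0.30830634] 1.003910577552119
[289.3  77. ]
[340.4  77. ]
z 0.01 [341.  76.]
z -0.01 [339.8  78.1]
[287  59  24  35 581] [297.5  78.4]
[337  59   6  34 163] [339.8  75.3]
[320  65  14  29 290] [326.8  79.9]
```

Run:
```python
from h import *
P={}
for nm,roi in(("w3.npz",(445,480,130,162)),("w6.npz",(525,570,270,318)),("w9.npz",(445,500,270,318))):
    d=np.load(nm);f=d['f'];x0,x1,y0,y1=roi
    s=f[y0:y1,x0:x1];m=((s.max(2)<75)&(np.ptp(s,2)<25)).astype(np.uint8)
    k,_,st,c=cv2.connectedComponentsWithStats(m);i=np.argmax(st[1:,4])+1
    uv=c[i]+[x0,y0];print(nm,st[i],uv.round(1))
    for a in(0,.15,.42): print('  tail',a,proj(d['K'],d['T'],[.529-.043,-.2155,.069-.043*a]).round(1))
d=np.load("t14.npz");f,K,T=d['f'],d['K'],d['T']
hsv=cv2.cvtColor(f,cv2.COLOR_BGR2HSV);H,S,V=[hsv[...,i].astype(int) for i in range(3)]
def cen(m,x0,x1,y0,y1):
    q=np.zeros_like(m);q[y0:y1,x0:x1]=m[y0:y1,x0:x1];return np.argwhere(q).mean(0)[::-1],q.sum()
c,n=cen((H>100)&(H<125)&(S>120)&(V>60),270,340,150,225);print('jaw top centre',n,ray(K,T,c,.06)[:2])
c,n=cen(((H<6)|(H>174))&(S>150)&(V>90),335,370,150,200);print('knob',n,ray(K,T,c,.105)[:2])
c0=np.load("top0.npz")['f']
print('coaster/tape area diff',[float(np.abs(f[a:b,u:v].astype(int)-c0[a:b,u:v]).mean()) for a,b,u,v in((155,190,410,445),(120,160,380,420))])
```

```text
w3.npz [  5   6  23  26 493] [460.5 147. ]
  tail 0 [462.9 146.6]
  tail 0.15 [460.7 146. ]
  tail 0.42 [457. 145.]
w6.npz [  6  14  31  25 667] [545.6 296. ]
  tail 0 [548.5 297.9]
  tail 0.15 [544.3 294.4]
  tail 0.42 [537.1 288.4]
w9.npz [   0   12   55   36 1476] [468.8 302.1]
  tail 0 [471.1 296.5]
  tail 0.15 [468.4 292.9]
  tail 0.42 [463.6 286.9]
jaw top centre 587 [0.47145665 0.01052419]
knob 16 [ 0.63379995 -0.19309839]
coaster/tape area diff [0.57578231292517, 0.5110416666666666]
```

Run:
```python
from h import *
print(manip.job_done())
```

```text
the job is handed in; nothing more can be done
None
```

The job is done and handed in after about 46 s of the 210 s allowed; the hand-in reports no verdict.

I lifted the pawl by its tail, turned the crank back to about 177°, and pressed the nose down again. I then laid all three cases across the tray floor, side by side, and clipped the striped wall, releasing the clip with no contact force.

**What the last checks showed:**
- **Cases:** all three labels stayed where they were placed, which also means the tray had not shifted. I judged them flat from the pictures rather than by a measured angle.
- **Clip:** its paddles are within about 2 px of where an upright clip on the wall should appear. The jaw middle should be about 25 mm below the wall top, worked out from the tool height rather than seen directly.
- **Jaw:** its centre is at x = 0.471 m, which matches fully open, and the knob is at its end position.
- **Pawl:** about 0.1 to 0.15 rad, probably resting on a rib, so under the 0.22 limit. The row readings scatter by a few pixels, and in one view the tail mask was too contaminated to trust.
- **Tape and coasters:** the overhead picture of both is unchanged from the start.

**Disagreements:**
- **Tray wall:** two views put the striped wall 2 to 3 mm apart, within the clip's tolerance.
- **Pressing force:** the wrist sensor read about 70 N in total when I pressed the nose onto its stop. That is below the 120 N limit, and only the closed fingertips were pressing.

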